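# Pull the spring tester to its index and hold the reading

### The job

On the small spring test bench, turn the lock knob a quarter turn counter-clockwise (seen from above) until it clicks over into its open position. Then pull the carriage out by its upright handle, against the spring, until its pointer stands between the two posts of the index on the scale, and keep it there: the job finishes while you are still holding the handle at the mark. Leave the things lying around it where they are.

Things in the scene. Friction and masses are not known exactly. Their poses are not given: they have to be found in the camera images.
- test_bench: the spring test bench: a plywood base plate 320 x 160 x 10 mm with an aluminium guide rail, fixed to the workbench; origin at the centre of the underside of the plate, z up. Its +x axis is the pull direction (the carriage slides out along +x, away from the round steel spring tube at the -x end); the scale bar is on the +y side, the lock knob on the -y side. Apart from the handle and the knob nothing on it is higher than 50 mm
- handle (a point): the upright black handle on the carriage, a block 14 mm thick along the pull direction (x), 30 mm wide (y) and 44 mm tall; this point is its centre, 72 mm above the workbench, so its top is at 94 mm; the carriage top below it is at 45 mm. Axes as those of the test bench. Higher than 50 mm there is open space of over 50 mm before and behind it
- carriage (a joint): how far the carriage is pulled out from home, in m: 0 at home, end stop at 0.115. A spring draws it home: about 5 N at home, growing 0.9 N per cm. It cannot leave home while the knob is locked
- pointer_tip (a point): tip of the thin pointer that sticks out of the carriage toward the scale (+y of the bench), 38 mm above the workbench; moves with the carriage; it passes 3 mm in front of the index posts without touching
- index: the index: a dark steel saddle 30 mm long clamped on the scale bar, with two posts 18 mm tall and 10 mm apart (inner faces at x = -5 and +5 mm); origin midway between them, at the foot; axes as those of the test bench. It is fixed for the run, 45 to 95 mm beyond the pointer's home position
- lock_grip (a point): the grip point of the lock knob: on its vertical turning axis, 64 mm above the workbench, in the middle of a black bar grip 46 mm long, 12 mm wide and 32 mm tall (46 to 78 mm above the workbench); x runs along the bar and turns with it. Below the bar is a flat steel D-shaped disc of 20 mm radius with its top at 42 mm; the handle stands about 75 mm away from the axis
- lock_knob (a joint): angle of the lock knob in rad, growing counter-clockwise seen from above: 0 = locked (bar along the pull direction), 1.57 = open (bar across it). It is detented: about 0.15 N m to turn; past half way (0.79) it is drawn on to the open position by itself, before half way it goes back
- driver_red: bystander: red screwdriver, 209 mm long, lying behind the bench's knob side; leave it alone
- hex_keys: bystander: folding hex key set, 96 mm, lying beyond the bench's pulled-out end; leave it alone
- bolt_1: bystander: hex bolt, 70 mm, lying beyond the spring-tube end; leave it alone
- tape_measure: bystander: tape measure, 95 mm, standing to the left; leave it alone

How it is judged:
By the outcome, as a careful person would: the job done as asked, in the order asked, and still so for the second after the job is handed in, while the arm keeps its last pose, push and grip.
It also fails if it takes over 46 s, if anything falls off the work surface, if the arm or the gripper's body presses on something with over 40 N, if the wrist force passes 120 N, or if a joint passes its speed limit or range.

### The arm

A 7-joint arm with a two-finger parallel gripper is mounted at the origin on a cart in front of the work surface, level with it; the furniture and walls round the work are solid. World frame = base frame: x ahead of the robot, y to its left, z up, the work surface at z = 0. Lengths are in m, angles in rad, forces in N, time in s.
With the tool pointing down it reaches from about 0.35 to 0.9 m from the base axis. Payload 7.2 kg.
Tool frame: the origin (TCP) lies on the centre line of the jaws, within the pads' length; the fingertips stand 22 mm ahead of it and the grasp point (between the pads) lies 3 mm ahead of it (robot.nose_length is the distance from the TCP to the fingertips, in m); z points along the fingers, y is the line along which they close (so a half turn about z gives the same grasp; the last joint's range is limited). The gripper opens to 88 mm and grips with 3 to 60 N. Pads are 20 mm wide; open, the fingers measure 115 mm over their backs; the gripper's body (75 mm by 178 mm) begins 61 mm behind the grasp point.
Start: joints at [1.243, 0.411, -0.013, 1.596, 0.006, 1.134, -0.082], TCP at [0.161, -0.604, 0.245] pointing down, gripper open.
Joint ranges: [-2.95, 2.95], [-0.29, 1.99], [-1.47, 1.44], [0.14, 2.54], [-1.03, 4.17], [0.13, 1.85], [-2.86, 2.86]. Speed limits (rad/s): [2.39, 2.39, 3.01, 3.01, 3.14, 3.14, 3.14].

### API

Orientations are given as a 3x3 rotation matrix whose columns are the frame's x, y, z axes.
In Python, from rig import robot gives the robot as it stands.
- The arm moves only by the tool carry_out, never from a script. Its argument "steps" is a list that holds one entry, the list of rows, each a list of 7 numbers: the shift along the tool's x, y, z in mm, then the turn, a rotation vector about the tool's x, y, z in rad, then the gripper's target within -1 to 1 (shut at 1, half-way at 0, fully open at -1). In form: [[[x, y, z, wx, wy, wz, fingers], ...]]. A call has 1 to 12 rows; each row shifts and turns the commanded pose from where the row before left it, along the tool's axes as they then stand; what a row does not reach is not made up. A row lasts 1/12 s, in which the tool goes at most 41.7 mm and 7.16 degrees, less where a joint would pass 70% of its speed; a pose out of reach is approached as far as the arm can. A call is refused whole if a number of a shift passes 41.7 or a number of a turn 0.125, either way. A call with a gripper value outside its range is refused whole. The fingers move at their own pace and stop on an object; "force" is the grip in N (left out, the last holds). Time passes only in rows, so rows that do not move let the fingers close. It gives the time, the measured TCP pose, the force, the opening and the grip force at its end, in the units of the state.
- robot.get_obs(): the state, without advancing time (a new reading comes with each control period).
- robot.camera(name): name is "side" or "top"; returns (picture, depth): 384x512x3 uint8, red, green, blue; 384x512 float32, m along the optical axis (not along the pixel's ray), 0 where there is no reading.
- robot.camera_params(name): a dict with "fovy" (degrees; the focal length in pixels is half the picture's height over the tangent of half this angle, whatever the lens; pixels are square), "cx", "cy" (the principal point, pixels), "k1" (the pictures are not rectified: a ray, as slopes to the right and down, at radius r is drawn at 1 + k1 r^2 times it, then the intrinsics apply), "R" (3x3) and "t" (3): a world point X has camera coordinates R X + t. Camera axes: x right, y down, z forward; pixel columns grow to the right and rows downward; lengths in m; the calibration is good to about 2 mm. A picture is of the moment at which its call begins. camera_params takes no time and is no camera call.
- robot.sign_off(): hands the job in; it is judged then, once.
The state is a dict: "time": time; "joint_pos": joint angles; "qvel": joint speeds; "effort": joint torques, N m; "tcp_pos": TCP position; "tool_rot": TCP orientation; "wrist_force": force on the tool from outside, world axes, zero at the start; "wrist_torque": the same for the moment, N m; "opening": finger opening in m; "grasp_force": force on a finger pad.
Only numpy, scipy, OpenCV 4.12 (cv2) and the standard library are available. Lean on these libraries where they do the work, as an engineer would, in place of code of your own. Each camera call takes 0.05 s, during which the arm holds its last target. There are 200 camera calls.

## Working session

There is one attempt and no reset: what is moved stays moved. The work goes in short steps, Python scripts to look and compute and a tool call to move; the robot and the scene stay as the last step left them, time stands still between calls to the robot, and variables do not carry over. Pictures are saved under pics/ and viewed, at most 10 in all, crops included, and the job is handed in when it is done.

Besides the shell and the picture viewer there is one more tool, called after "Call:" as name([rows], argument=value, ...), one row to a line, values as JSON. carry_out: Moves the arm, as the interface text tells. Its arguments: {"type":"object","properties":{"steps":{"type":"array","items":{"type":"array","items":{"type":"array","items":{"type":"number"}}}},"force":{"type":"number"}},"required":["steps"]}

```bash
mkdir -p pics
cat > h.py <<'E'
import numpy as np, cv2
from rig import robot
def save(n,f):
    p,d=robot.camera(n); cv2.imwrite(f'pics/{f}.png',p[:,:,::-1]); np.save(f'pics/{f}.npy',d); return p,d
def ray(n,u,v):
    c=robot.camera_params(n); f=192/np.tan(np.radians(c['fovy'])/2)
    a=np.array([(u-c['cx'])/f,(v-c['cy'])/f]); s=a.copy()
    for _ in range(20): s=a/(1+c['k1']*(s@s))
    R=np.array(c['R']); t=np.array(c['t'])
    return -R.T@t, R.T@np.array([s[0],s[1],1])
def onz(n,u,v,z):
    o,d=ray(n,u,v); return o+d*(z-o[2])/d[2]
def proj(n,X):
    c=robot.camera_params(n); f=192/np.tan(np.radians(c['fovy'])/2)
    q=np.array(c['R'])@np.array(X)+np.array(c['t']); s=q[:2]/q[2]; s=s*(1+c['k1']*(s@s)); return s*f+[c['cx'],c['cy']]
E
python3 - <<'E'
from h import *
for n in('top','side'):
    save(n,n+'0'); o,d=ray(n,256,192); print(n,o.round(3),d.round(3))
o=robot.get_obs(); print(o['time'],o['tcp_pos'],o['tool_rot'],o['opening'])
E
```

```text
top [ 0.378 -0.169  1.032] [ 0.184 -0.003 -0.983]
side [ 0.702 -1.078  0.821] [-0.084  0.778 -0.623]
0.1 [ 0.1604182  -0.60362443  0.24389649] [[ 9.66431082e-01  2.56925550e-01 -4.75547443e-04]
 [ 2.56925967e-01 -9.66430117e-01  1.36957933e-03]
 [-1.07703448e-04 -1.44578452e-03 -9.99998949e-01]] 0.08753454486910028
```

View pics/top0.png

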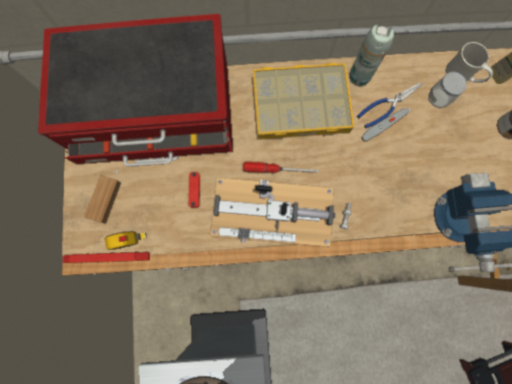

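View pics/side0.png

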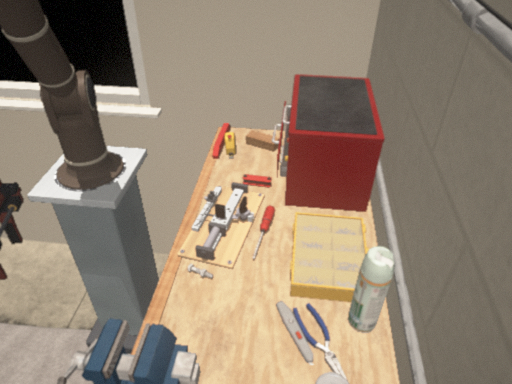

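Run:
```python
from h import *
a=cv2.imread('pics/top0.png')[170:255,200:360]; b=cv2.imread('pics/side0.png')[175:275,170:290]
cv2.imwrite('pics/ta.png',cv2.resize(a,None,fx=5,fy=5,interpolation=cv2.INTER_CUBIC))
cv2.imwrite('pics/sa.png',cv2.resize(b,None,fx=6,fy=6,interpolation=cv2.INTER_CUBIC))
```

```text
(no output)
```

View pics/ta.png

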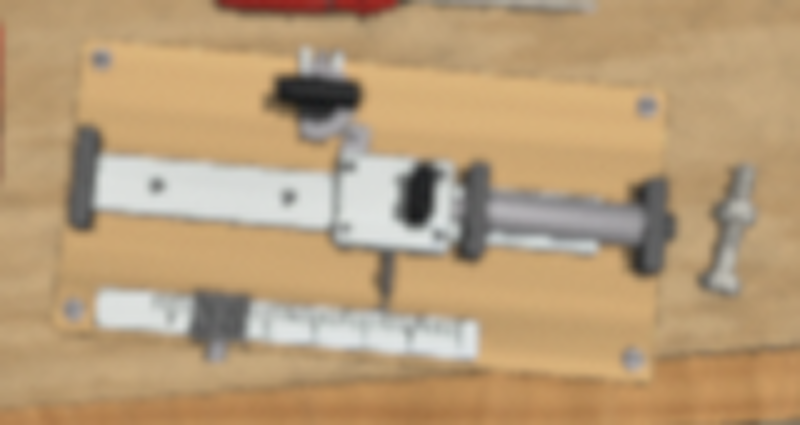

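View pics/sa.png

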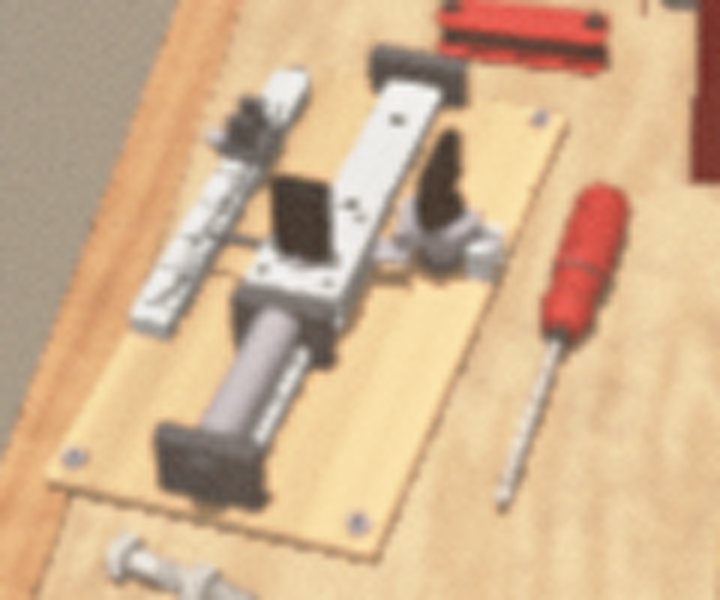

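```bash
cat >> h.py <<'E'
def cloud(n,d,x0,x1,y0,y1):
    out=[]
    for v in range(y0,y1):
        for u in range(x0,x1):
            if d[v,u]>0:
                o,r=ray(n,u,v); out.append(o+r*d[v,u])   # ray has unit optical-axis depth
    return np.array(out)
def T(a,b): return 200+(a+.5)/5-.5,170+(b+.5)/5-.5
def S(a,b): return 170+(a+.5)/6-.5,175+(b+.5)/6-.5
def rect(P):
    (c,(w,h),a)=cv2.minAreaRect((P[:,:2]*1000).astype(np.float32)); return np.round(c,1),round(w,1),round(h,1),round(a,1)
E
python3 - <<'E'
from h import *
s=[onz('top',*T(*p),.011)[:2] for p in((100,60),(647,105),(72,308),(632,358))]
print('screws',np.round(s,4)); 
ex=(s[0]-s[1]+s[2]-s[3]); ex/=np.hypot(*ex); print('ex',ex,np.degrees(np.arctan2(ex[1],ex[0]))); c=np.mean(s,0); print('c',c)
ey=np.array([-ex[1],ex[0]])
B=lambda X:np.round(1000*np.array([(X[:2]-c)@ex,(X[:2]-c)@ey]),1)
d=np.load('pics/top0.npy'); P=cloud('top',d,210,340,172,250)
for n,m in(('all>.055',P[:,2]>.055),):
    Q=P[m]; b=np.array([B(x) for x in Q])
    for nm,k in(('knob',b[:,1]<-25),('handle',abs(b[:,1])<25)):
        print(nm,k.sum(),Q[k].mean(0).round(4),Q[k][:,2].max(),b[k].min(0),b[k].max(0),np.median(b[k],0),rect(Q[k]))
# two-view
def tri(a,b):
    o1,d1=ray('top',*T(*a)); o2,d2=ray('side',*S(*b)); A=np.c_[d1,-d2]; t=np.linalg.lstsq(A,o2-o1,rcond=None)[0]
    p,q=o1+d1*t[0],o2+d2*t[1]; return (p+q)/2,np.linalg.norm(p-q)
print('pointer tip top',B(onz('top',*T(386,303),.038)),'side',B(onz('side',*S(222,240),.038)))
for z in(.03,.04,.05): print('saddle',z,[B(onz('top',*T(*p),z)) for p in((193,318),(248,318))])
print('cloud near index'); 
b=np.array([B(x) for x in P]); k=(b[:,1]>30)&(b[:,1]<90)&(P[:,2]>.022); print(np.c_[b[k],P[k][:,2]*1000].round(0)[::3].tolist())
E
```

```text
screws [[ 0.6049 -0.0755]
 [ 0.557  -0.3687]
 [ 0.4719 -0.0531]
 [ 0.4229 -0.3456]]
ex [0.16320008 0.98659299] 80.6073108844973
c [ 0.51415747 -0.21072285]Traceback (most recent call last):
  File "<stdin>", line 7, in <module>
  File "h.py", line 21, in cloud
    o,r=ray(n,u,v); out.append(o+r*d[v,u])   # ray has unit optical-axis depth
        ~~~^^^^^^^
  File "h.py", line 6, in ray
    c=robot.camera_params(n); f=192/np.tan(np.radians(c['fovy'])/2)
ValueError: time passes only in moves, steps and waits
```

```bash
sed -i 's/robot.camera_params(n)/par(n)/' h.py; sed -i '2a import functools\npar=functools.cache(lambda n: robot.camera_params(n))' h.py
cat >> h.py <<'E'
s=[onz('top',*T(*p),.011)[:2] for p in((100,60),(647,105),(72,308),(632,358))]
ex=(s[0]-s[1]+s[2]-s[3]); ex/=np.hypot(*ex); c=np.mean(s,0); ey=np.array([-ex[1],ex[0]])
B=lambda X:np.round(1000*np.array([(X[:2]-c)@ex,(X[:2]-c)@ey]),1)
E
python3 - <<'E'
from h import *
d=np.load('pics/top0.npy'); P=cloud('top',d,210,340,172,250)
b=np.array([B(x) for x in P]); Q=P[:,2]>.055
for nm,k in(('knob',Q&(b[:,1]<-25)),('handle',Q&(abs(b[:,1])<25))):
    print(nm,k.sum(),P[k].mean(0).round(4),P[k][:,2].max(),b[k].min(0),b[k].max(0),np.median(b[k],0),rect(P[k]))
print('pointer tip top',B(onz('top',*T(386,303),.038)),'side',B(onz('side',*S(222,240),.038)))
for z in(.03,.04,.05): print('saddle',z,[B(onz('top',*T(*p),z)) for p in((193,318),(248,318))])
for g in range(-150,160,10):
    k=(b[:,1]>45)&(b[:,1]<75)&(abs(b[:,0]-g)<5)
    if k.any(): print(g,(P[k][:,2].max()*1000).round(),end=' ; ')
E
```

```text
knob 106 [ 0.565  -0.189   0.0749] 0.08134028181430242 [  7.8 -54.3] [ 51.8 -41.6] [ 29.9 -45.9] (array([ 566.5, -189.2]), 43.9, 12.7, 81.6)
handle 75 [ 0.5059 -0.2356  0.09  ] 0.09756035752824443 [-33.  -10.6] [-19.6  16.8] [-25.7   4.5] (array([ 506.8, -235.8]), 13.2, 27.2, 83.4)
pointer tip top [-15.7  52.7] side [-21.1  45. ]
saddle 0.03 [array([83.1, 68.4]), array([54.6, 65.9])]
saddle 0.04 [array([82.4, 69.1]), array([54.3, 66.7])]
saddle 0.05 [array([81.8, 69.9]), array([53.9, 67.4])]
-150 16.0 ; -140 16.0 ; -130 14.0 ; -120 15.0 ; -110 14.0 ; -100 16.0 ; -90 15.0 ; -80 15.0 ; -70 16.0 ; -60 29.0 ; -50 29.0 ; -40 29.0 ; -30 29.0 ; -20 43.0 ; -10 42.0 ; 0 29.0 ; 10 29.0 ; 20 30.0 ; 30 27.0 ; 40 27.0 ; 50 28.0 ; 60 50.0 ; 70 43.0 ; 80 52.0 ; 90 31.0 ; 100 29.0 ; 110 28.0 ; 120 27.0 ; 130 28.0 ; 140 14.0 ; 150 18.0 ;
```

Call:
carry_out([
  [[20,-35,0,0,0,0,-0.2],[20,-35,0,0,0,0,-0.2],[20,-35,0,0,0,0,-0.2],[20,-35,0,0,0,0,-0.2],[20,-35,0,0,0,0,-0.2],[20,-35,0,0,0,0,-0.2],[38,-9,0,0,0,0,-0.2],[38,-9,0,0,0,0,-0.2],[38,-9,0,0,0,0,-0.2],[38,-9,0,0,0,0,-0.2],[38,-9,0,0,0,0,-0.2],[38,-9,0,0,0,0,-0.2]],
], force=30)

```text
time: 1.1
tcp_pos: [0.4303, -0.2583, 0.2446]
tool_rot: [[0.967, 0.257, -0.0], [0.257, -0.967, -0.0], [-0.0, 0.0, -1.0]]
wrist_force: [0.3, -1.5, -1.1]
opening: 0.053
grasp_force: 0.0
```

Call:
carry_out([
  [[37,-8,0,0,0,0,-0.2],[37,-8,0,0,0,0,-0.2],[37,-8,0,0,0,0,-0.2],[37,-8,0,0,0,0,-0.2],[0,0,20,0,0,-0.115,-0.2],[0,0,20,0,0,-0.115,-0.2],[0,0,10,0,0,-0.115,-0.2],[0,0,0,0,0,-0.115,-0.2],[0,0,0,0,0,-0.115,-0.2],[0,0,0,0,0,-0.115,-0.2],[0,0,0,0,0,-0.115,-0.2],[0,0,0,0,0,-0.115,-0.2]],
])

```text
time: 2.1
tcp_pos: [0.5636, -0.1905, 0.1942]
tool_rot: [[0.376, 0.927, -0.001], [0.927, -0.376, 0.0], [-0.0, -0.001, -1.0]]
wrist_force: [-0.6, -0.4, 0.2]
opening: 0.053
grasp_force: 0.0
```

Call:
carry_out([
  [[0,0,0,0,0,-0.115,-0.2],[0,0,0,0,0,-0.115,-0.2],[0,0,0,0,0,0,-0.2],[0,0,0,0,0,0,-0.2]],
])

```text
time: 2.43
tcp_pos: [0.5636, -0.1907, 0.1942]
tool_rot: [[0.164, 0.986, -0.001], [0.986, -0.164, 0.0], [0.0, -0.001, -1.0]]
wrist_force: [-0.6, -0.0, 0.5]
opening: 0.0527
grasp_force: 0.0
```

Call:
carry_out([
  [[2,2,30,0,0,0,-0.2],[0,0,30,0,0,0,-0.2],[0,0,25,0,0,0,-0.2],[0,0,20,0,0,0,-0.2],[0,0,10,0,0,0,-0.2],[0,0,9,0,0,0,-0.2],[0,0,0,0,0,0,-0.2]],
])

```text
time: 3.02
tcp_pos: [0.5656, -0.1887, 0.0694]
tool_rot: [[0.162, 0.987, -0.002], [0.987, -0.162, 0.001], [0.0, -0.002, -1.0]]
wrist_force: [-0.2, -0.3, 0.7]
opening: 0.0523
grasp_force: 0.0
```

Call:
carry_out([
  [[0,0,0,0,0,0,0.3],[0,0,0,0,0,0,0.5],[0,0,0,0,0,0,0.7],[0,0,0,0,0,0,1],[0,0,0,0,0,0,1],[0,0,0,0,0,0,1]],
], force=25)

```text
time: 3.52
tcp_pos: [0.5664, -0.189, 0.0711]
tool_rot: [[0.16, 0.987, 0.001], [0.987, -0.16, -0.0], [-0.0, 0.001, -1.0]]
wrist_force: [1.6, 0.6, 1.3]
opening: 0.0161
grasp_force: 2.4
```

Run:
```python
from h import *
p,_=save('top','t1'); cv2.imwrite('pics/t1a.png',cv2.resize(p[150:255,200:360,::-1],None,fx=5,fy=5,interpolation=cv2.INTER_CUBIC))
```

```text
(no output)
```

View pics/t1a.png

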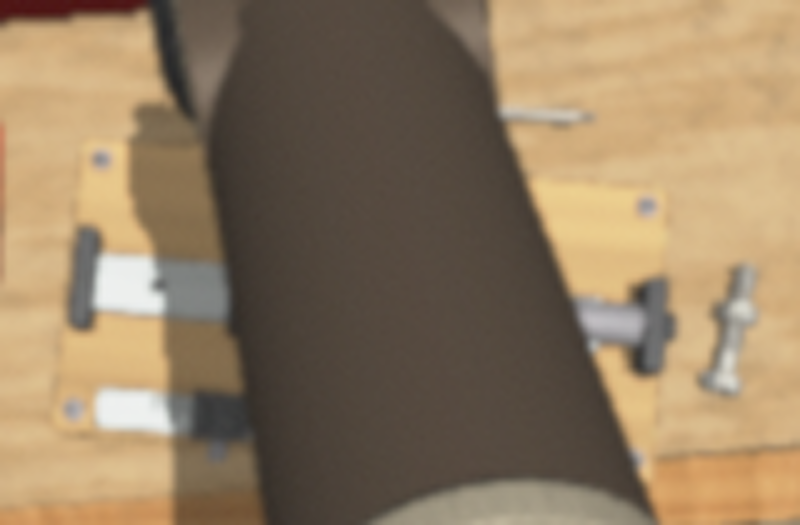

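The arm covers most of the bench in the top view (only the rail's left end, ~(300,290), shows), so later checks need the side camera. Continuing to close the grip.

Call:
carry_out([
  [[0,0,0,0,0,0,1],[0,0,0,0,0,0,1],[0,0,0,0,0,0,1]],
])

```text
time: 3.82
tcp_pos: [0.5683, -0.1893, 0.0713]
tool_rot: [[0.16, 0.987, 0.004], [0.987, -0.16, -0.001], [0.0, 0.004, -1.0]]
wrist_force: [6.9, -1.1, -3.2]
opening: 0.0114
grasp_force: 25.0
```

Call:
carry_out([
  [[0,0,0,0,0,-0.1,1],[0,0,0,0,0,-0.1,1],[0,0,0,0,0,-0.1,1],[0,0,0,0,0,-0.1,1]],
])

```text
time: 4.15
tcp_pos: [0.5671, -0.1894, 0.0713]
tool_rot: [[-0.241, 0.971, 0.002], [0.971, 0.241, -0.001], [-0.001, 0.002, -1.0]]
wrist_force: [1.6, -1.3, 1.3]
opening: 0.0119
grasp_force: 25.0
```

Call:
carry_out([
  [[0,0,0,0,0,-0.1,1],[0,0,0,0,0,-0.1,1],[0,0,0,0,0,-0.1,1],[0,0,0,0,0,-0.1,1],[0,0,0,0,0,-0.1,1],[0,0,0,0,0,-0.1,1],[0,0,0,0,0,-0.1,1],[0,0,0,0,0,-0.1,1],[0,0,0,0,0,-0.1,1],[0,0,0,0,0,-0.1,1],[0,0,0,0,0,-0.1,1],[0,0,0,0,0,-0.09,1]],
])

```text
time: 5.15
tcp_pos: [0.5652, -0.1917, 0.0712]
tool_rot: [[-0.99, 0.139, -0.002], [0.139, 0.99, -0.004], [0.001, -0.004, -1.0]]
wrist_force: [-5.0, -4.2, 8.1]
opening: 0.012
grasp_force: 25.4
```

Call:
carry_out([
  [[0,0,0,0,0,0,1],[0,0,0,0,0,0,1],[0,0,0,0,0,0.02,1]],
])

```text
time: 5.4
tcp_pos: [0.5651, -0.1917, 0.0712]
tool_rot: [[-0.986, 0.164, -0.002], [0.164, 0.986, -0.003], [0.001, -0.004, -1.0]]
wrist_force: [-6.1, -5.1, 7.9]
opening: 0.012
grasp_force: 25.0
```

Run:
```python
from h import *
print(robot.get_obs()['wrist_torque'],robot.get_obs()['joint_pos'])
p,_=save('side','s1'); cv2.imwrite('pics/s1a.png',cv2.resize(p[165:275,170:290,::-1],None,fx=5,fy=5,interpolation=cv2.INTER_CUBIC))
```

```text
[-0.90808193  0.94266481 -0.12298068] [ 0.85420909  0.74366573 -0.88522578  1.7789567   0.69572802  0.96546125
  1.08279012]
```

View pics/s1a.png

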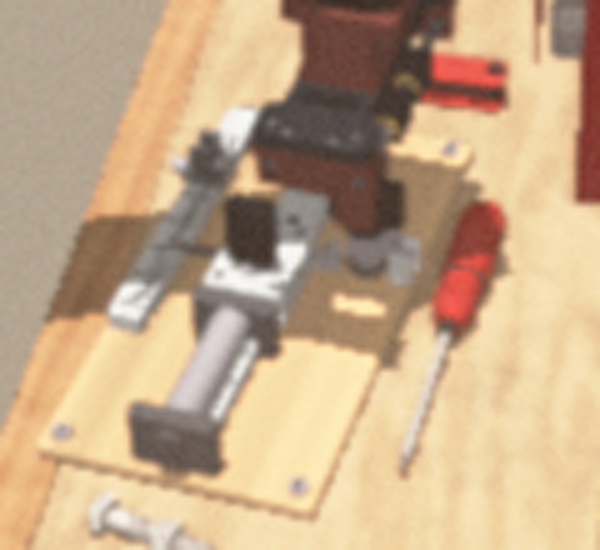

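Call:
carry_out([
  [[0,0,0,0,0,0,-0.2],[0,0,0,0,0,0,-0.2],[0,0,0,0,0,0,-0.2],[0,0,0,0,0,0,-0.2],[0,0,-30,0,0,0,-0.2],[0,0,-32,0,0,0,-0.2],[24,-27,0,0,0,0,-0.2],[24,-26,0,0,0,0,-0.2],[0,0,0,0,0,0,-0.2]],
])

```text
time: 6.2
tcp_pos: [0.5054, -0.2388, 0.1319]
tool_rot: [[-0.986, 0.167, -0.005], [0.167, 0.986, -0.003], [0.004, -0.004, -1.0]]
wrist_force: [-0.5, -0.0, -0.6]
opening: 0.0527
grasp_force: 0.0
```

Run:
```python
from h import *
p,_=save('side','s2'); cv2.imwrite('pics/s2a.png',cv2.resize(p[165:275,170:290,::-1],None,fx=5,fy=5,interpolation=cv2.INTER_CUBIC))
```

```text
(no output)
```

View pics/s2a.png

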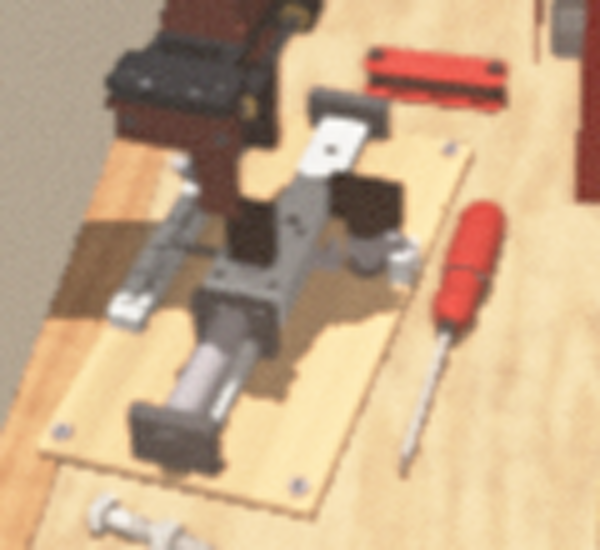

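The knob bar now stands across the pull (~(365,200)) and stays open. Next I go down onto the handle.

Call:
carry_out([
  [[-3,3,0,0,0,0,-0.2],[0,0,15,0,0,0,-0.2],[0,0,15,0,0,0,-0.2],[0,0,15,0,0,0,-0.2],[0,0,12,0,0,0,-0.2],[0,0,0,0,0,0,-0.2]],
])

```text
time: 6.75
tcp_pos: [0.5121, -0.2297, 0.072]
tool_rot: [[-0.987, 0.16, -0.005], [0.16, 0.987, 0.002], [0.005, 0.002, -1.0]]
wrist_force: [-1.0, -0.1, 0.3]
opening: 0.0529
grasp_force: 0.0
```

Call:
carry_out([
  [[0,0,0,0,0,0,0.3],[0,0,0,0,0,0,0.5],[0,0,0,0,0,0,0.7],[0,0,0,0,0,0,1],[0,0,0,0,0,0,1],[0,0,0,0,0,0,1],[0,0,0,0,0,0,1],[0,0,0,0,0,0,1],[0,0,0,0,0,0,1]],
], force=45)

```text
time: 7.5
tcp_pos: [0.5138, -0.2337, 0.0763]
tool_rot: [[-0.986, 0.164, 0.001], [0.164, 0.986, -0.003], [-0.001, -0.003, -1.0]]
wrist_force: [0.7, -7.6, 0.3]
opening: 0.0137
grasp_force: 45.0
```

Call:
carry_out([
  [[0,6,0,0,0,0,1],[0,7,0,0,0,0,1],[0,7,0,0,0,0,1],[0,7,0,0,0,0,1],[0,7,0,0,0,0,1],[0,7,0,0,0,0,1],[0,7,0,0,0,0,1],[0,7,0,0,0,0,1],[0,7,0,0,0,0,1],[0,7,0,0,0,0,1],[0,7,0,0,0,0,1],[0,0,0,0,0,0,1]],
])

```text
time: 8.5
tcp_pos: [0.5262, -0.1592, 0.0763]
tool_rot: [[-0.986, 0.164, 0.001], [0.164, 0.986, -0.005], [-0.002, -0.005, -1.0]]
wrist_force: [-0.9, -12.5, 2.1]
opening: 0.0135
grasp_force: 45.0
```

Run:
```python
from h import *
for n in('side','top'):
    p,_=save(n,n+'3'); 
    c=p[165:275,170:290] if n=='side' else p[150:255,200:360]
    print(p.shape); cv2.imwrite(f'pics/{n}3a.png',cv2.resize(c[:,:,::-1],None,fx=5,fy=5,interpolation=cv2.INTER_CUBIC))
```

```text
(384, 512, 3)
(384, 512, 3)
```

View pics/side3a.png

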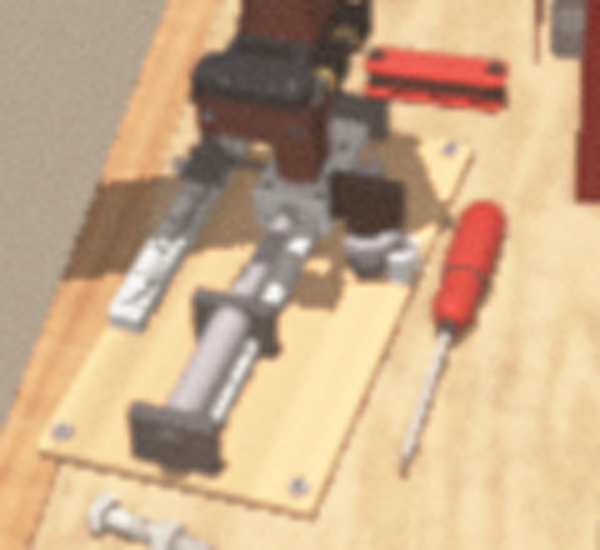

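Run:
```python
from h import *
g=cv2.imread('pics/top0.png',0).astype(np.float32)
xs=np.arange(-50,121,1.0)
def prof(y,z):
    uv=np.array([proj('top',[*(c+ex*x/1000+ey*y/1000),z]) for x in xs],np.float32)
    return cv2.remap(g,uv[:,0][None],uv[:,1][None],cv2.INTER_LINEAR)[0]
for y in range(32,54,3):
    p=prof(y,.038); k=(xs>-35)&(xs<10); w=np.clip(np.percentile(p[k],70)-p[k]-15,0,None); print('ptr',y,(w@xs[k]/w.sum()).round(1),w.max().round())
for y in range(54,80,3):
    p=prof(y,.032); k=(xs>35)&(xs<105); w=(p[k]<130); e=xs[k][w]; print('idx',y,e.min() if len(e) else '',e.max() if len(e) else '',(e.mean()).round(1) if len(e) else '',p[k][::3].astype(int).tolist())
```

```text
ptr 32 -14.1 60.0
ptr 35 -14.2 62.0
ptr 38 -13.8 63.0
ptr 41 -13.5 67.0
ptr 44 -13.9 66.0
ptr 47 -14.5 55.0
ptr 50 -14.8 36.0
ptr 53 -14.6 23.0
idx 54 56.0 83.0 69.5 [156, 157, 158, 160, 161, 156, 139, 125, 123, 128, 129, 126, 121, 121, 119, 120, 133, 146, 150, 154, 157, 157, 158]
idx 57 55.0 83.0 69.0 [159, 162, 166, 174, 179, 168, 139, 108, 100, 103, 106, 103, 102, 101, 98, 104, 131, 153, 155, 158, 164, 165, 168]
idx 60 56.0 82.0 69.0 [173, 178, 180, 186, 194, 184, 148, 105, 93, 93, 96, 98, 97, 92, 91, 105, 146, 175, 178, 175, 176, 177, 180]
idx 63 56.0 82.0 69.0 [188, 194, 192, 189, 195, 188, 153, 108, 91, 89, 93, 98, 95, 89, 94, 111, 152, 185, 193, 187, 185, 188, 192]
idx 66 57.0 82.0 69.5 [208, 209, 201, 191, 199, 198, 164, 116, 92, 91, 94, 99, 95, 91, 99, 111, 154, 193, 200, 187, 185, 201, 208]
idx 69 57.0 82.0 69.5 [222, 220, 207, 193, 205, 208, 173, 117, 90, 93, 94, 97, 95, 94, 100, 106, 152, 201, 210, 187, 186, 213, 219]
idx 72 57.0 83.0 70.0 [224, 221, 209, 197, 209, 211, 174, 117, 91, 91, 90, 94, 95, 93, 95, 99, 143, 198, 214, 198, 196, 216, 219]
idx 75 57.0 83.0 70.0 [214, 211, 198, 190, 194, 191, 163, 118, 98, 95, 97, 101, 99, 92, 89, 97, 130, 178, 200, 199, 197, 201, 200]
idx 78 56.0 84.0 70.0 [182, 181, 173, 168, 165, 158, 140, 121, 114, 111, 112, 114, 107, 96, 93, 99, 122, 151, 166, 173, 175, 171, 167]
```

Run:
```python
from h import *
a=cv2.imread('pics/side3.png')[180:225,195:250]; b=cv2.imread('pics/top3.png')[195:250,220:300]
a=cv2.resize(a,(440,360),interpolation=cv2.INTER_CUBIC); b=cv2.resize(b,None,fx=4.5,fy=4.5,interpolation=cv2.INTER_CUBIC)
h=np.zeros((360,800,3),np.uint8); h[:,:440]=a; h[:b.shape[0],440:]=b[:360,:360]
cv2.imwrite('pics/z3.png',cv2.convertScaleAbs(h,alpha=1.5,beta=20))
```

```text
(no output)
```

View pics/z3.png

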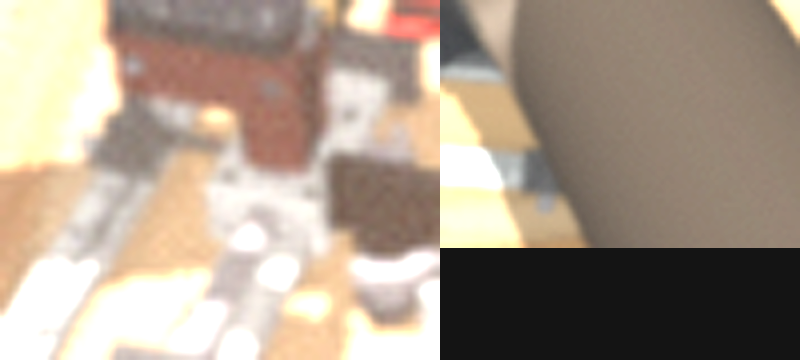

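Run:
```python
from h import *
def prof(f,y,z,xs):
    g=cv2.imread(f'pics/{f}.png',0).astype(np.float32)
    uv=np.array([proj('side',[*(c+ex*x/1000+ey*y/1000),z]) for x in xs],np.float32)
    return cv2.remap(g,uv[:,0][None],uv[:,1][None],cv2.INTER_LINEAR)[0].astype(int)
print(proj('side',[*(c+ey*.04),.038]),proj('side',[*(c+ex*.06+ey*.04),.038]))
xs=np.arange(-40,10,2); print(xs.tolist())
for f in('side0','s2'):
    for y in(34,38,42,46): print(f,y,prof(f,y,.038,xs).tolist())
xs=np.arange(40,90,2); print(xs.tolist())
for y in(26,30,34,38,42,46,50): print('side3',y,prof('side3',y,.038,xs).tolist())
# carriage -x top edge (z=.045, bright top vs darker end face)
for f,xs in(('side0',np.arange(-70,-10,2)),('s2',np.arange(-70,-10,2)),('side3',np.arange(5,65,2))):
    print(xs.tolist())
    for y in(-14,-8,14,18): print(f,y,prof(f,y,.045,xs).tolist())
```

```text
[210.80763041 210.30848381] [217.8854789  197.87210738]
[-40, -38, -36, -34, -32, -30, -28, -26, -24, -22, -20, -18, -16, -14, -12, -10, -8, -6, -4, -2, 0, 2, 4, 6, 8]
side0 34 [185, 198, 203, 205, 205, 204, 201, 190, 174, 152, 131, 136, 147, 164, 183, 198, 202, 205, 205, 206, 206, 205, 199, 194, 189]
side0 38 [173, 184, 191, 196, 195, 195, 191, 184, 166, 142, 128, 130, 138, 157, 179, 185, 190, 191, 193, 193, 194, 196, 197, 195, 194]
side0 42 [141, 148, 154, 156, 155, 154, 151, 144, 132, 120, 121, 121, 127, 137, 146, 149, 153, 151, 148, 148, 148, 157, 167, 171, 168]
side0 46 [130, 130, 133, 134, 131, 135, 136, 134, 126, 120, 120, 123, 131, 139, 146, 147, 145, 145, 143, 140, 137, 141, 147, 150, 147]
s2 34 [123, 124, 124, 124, 123, 124, 121, 115, 107, 100, 91, 91, 93, 101, 111, 119, 123, 126, 124, 123, 122, 122, 118, 113, 108]
s2 38 [119, 119, 117, 116, 119, 121, 118, 114, 105, 95, 89, 89, 91, 100, 111, 114, 117, 118, 117, 117, 117, 117, 116, 116, 113]
s2 42 [120, 116, 114, 115, 118, 118, 117, 112, 103, 94, 92, 92, 98, 105, 109, 113, 117, 118, 118, 119, 121, 120, 119, 118, 115]
s2 46 [
[... 2647 characters left out ...]
, 29, 31, 33, 35, 37, 39, 41, 43, 45, 47, 49, 51, 53, 55, 57, 59, 61, 63]
side3 -14 [141, 139, 137, 133, 130, 133, 140, 144, 143, 144, 147, 151, 154, 156, 155, 148, 136, 129, 125, 124, 128, 132, 126, 122, 120, 114, 107, 107, 113, 123]
side3 -8 [156, 165, 163, 157, 146, 131, 123, 123, 125, 129, 133, 140, 148, 154, 152, 148, 146, 143, 140, 136, 132, 121, 108, 96, 87, 80, 79, 77, 75, 74]
side3 14 [130, 130, 131, 134, 136, 137, 140, 144, 146, 148, 150, 151, 152, 152, 151, 142, 130, 123, 125, 126, 129, 128, 122, 114, 103, 93, 86, 80, 74, 72]
side3 18 [128, 128, 129, 130, 131, 131, 131, 131, 134, 137, 142, 149, 151, 151, 150, 142, 133, 127, 123, 122, 128, 136, 135, 133, 131, 125, 115, 106, 97, 88]
```

Call:
carry_out([
  [[0,1,0,0,0,0,1],[0,1,0,0,0,0,1],[0,0,0,0,0,0,1],[0,0,0,0,0,0,1],[0,0,0,0,0,0,1],[0,0,0,0,0,0,1]],
])

```text
time: 9.1
tcp_pos: [0.5263, -0.1588, 0.0763]
tool_rot: [[-0.986, 0.165, 0.0], [0.165, 0.986, -0.006], [-0.001, -0.006, -1.0]]
wrist_force: [-0.5, -12.9, 2.1]
opening: 0.014
grasp_force: 45.0
```

Run:
```python
from h import *
for i in range(1): save('side','side4')
def prof(f,y,z,xs):
    g=cv2.imread(f'pics/{f}.png',0).astype(np.float32)
    uv=np.array([proj('side',[*(c+ex*x/1000+ey*y/1000),z]) for x in xs],np.float32)
    return cv2.remap(g,uv[:,0][None],uv[:,1][None],cv2.INTER_CUBIC)[0]
def cen(f,y,a,b):
    xs=np.arange(a,b,.5); p=prof(f,y,.038,xs); i=p.argmin(); k=abs(xs-xs[i])<6; w=np.clip(p.min()+.6*(np.percentile(p,85)-p.min())-p[k],0,None); return w@xs[k]/w.sum()
for f,a,b in(('side0',-32,-6),('s2',-32,-6),('side3',50,76),('side4',50,76)): print(f,[round(cen(f,y,a,b),1) for y in(32,34,36,38,40,42)])
xs=np.arange(30,100,3); print(xs.tolist())
for z,ys in((.030,(60,66,72)),(.042,(56,60,64,68))):
    for y in ys: print('side0',z,y,prof('side0',y,z,xs).astype(int).tolist())
xs=np.arange(30,70,2); print([xs[prof('side4',y,.045,xs)[:10].argmin()] for y in(14,18)])
o=robot.get_obs(); print(o['tcp_pos'],o['wrist_force'],o['time'])
```

```text
side0 [np.float64(-18.7), np.float64(-18.7), np.float64(-18.8), np.float64(-18.8), np.float64(-18.7), np.float64(-19.7)]
s2 [np.float64(-18.2), np.float64(-18.2), np.float64(-18.3), np.float64(-18.5), np.float64(-18.7), np.float64(-19.6)]
side3 [np.float64(63.9), np.float64(63.7), np.float64(63.6), np.float64(63.4), np.float64(63.3), np.float64(63.6)]
side4 [np.float64(63.8), np.float64(63.7), np.float64(63.9), np.float64(64.0), np.float64(63.8), np.float64(63.5)]
[30, 33, 36, 39, 42, 45, 48, 51, 54, 57, 60, 63, 66, 69, 72, 75, 78, 81, 84, 87, 90, 93, 96, 99]
side0 0.03 60 [192, 185, 188, 194, 191, 151, 114, 105, 104, 93, 91, 98, 104, 105, 102, 98, 105, 135, 163, 191, 203, 200, 212, 229]
side0 0.03 66 [234, 222, 213, 223, 223, 179, 132, 111, 98, 92, 83, 79, 82, 83, 84, 87, 84, 84, 95, 123, 149, 171, 200, 224]
side0 0.03 72 [224, 216, 207, 211, 207, 185, 145, 107, 102, 99, 90, 84, 81, 78, 85, 95, 101, 96, 83, 79, 89, 117, 150, 181]
side0 0.042 56 [199, 150, 111, 108, 97, 86, 86, 88, 93, 94, 89, 87, 100, 132, 173, 201, 210, 219, 227, 236, 237, 236, 236, 237]
side0 0.042 60 [209, 157, 120, 103, 96, 87, 80, 80, 83, 83, 86, 85, 83, 90, 110, 142, 163, 192, 218, 231, 234, 235, 234, 234]
side0 0.042 64 [208, 164, 123, 102, 98, 90, 84, 79, 80, 83, 91, 99, 95, 85, 85, 95, 116, 144, 181, 213, 228, 227, 228, 228]
side0 0.042 68 [203, 174, 134, 112, 109, 110, 104, 91, 84, 85, 89, 100, 106, 97, 85, 85, 104, 132, 171, 197, 207, 212, 212, 209]
[np.int64(40), np.int64(42)]
[ 0.52633144 -0.15879974  0.0763036 ] [ -1.22485865 -12.53669903   1.71202881] 9.15
```

Call:
carry_out([
  [[0,1.5,0,0,0,0,1],[0,0,0,0,0,0,1],[0,0,0,0,0,0,1],[0,0,0,0,0,0,1],[0,0,0,0,0,0,1],[0,0,0,0,0,0,1]],
])

```text
time: 9.65
tcp_pos: [0.5265, -0.1574, 0.0763]
tool_rot: [[-0.986, 0.165, 0.0], [0.165, 0.986, -0.006], [-0.001, -0.006, -1.0]]
wrist_force: [0.5, -12.6, 3.0]
opening: 0.0138
grasp_force: 45.0
```

Run:
```python
from h import *
ps=[save('side','side5')[0].astype(float) for _ in range(4)]
p=np.mean(ps,0).astype(np.uint8)[:,:,::-1]; q=cv2.imread('pics/side0.png')
f=lambda a:cv2.convertScaleAbs(cv2.resize(np.ascontiguousarray(a[185:212,198:238]),(400,270),interpolation=cv2.INTER_CUBIC),alpha=1.3,beta=20)
cv2.imwrite('pics/z5.png',np.hstack([f(p),f(q)]))
```

```text
(no output)
```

View pics/z5.png

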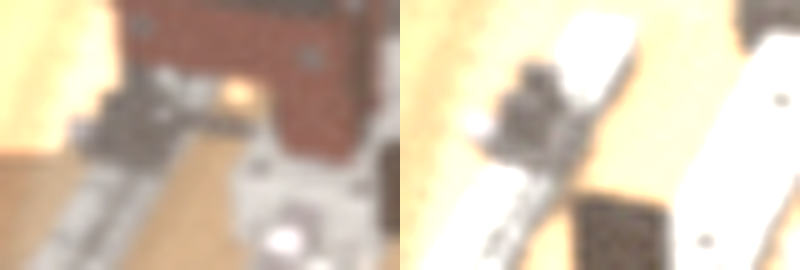

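Left half (now): the pointer runs from about (250,125) to (180,110), into the gap of the index saddle. The displacement works out to about 83.6 mm, against 83.6 mm needed. Handing in.

```bash
python3 -c "
from rig import robot
print(robot.get_obs()['tcp_pos']); print(robot.sign_off())"
```

```text
[ 0.52654283 -0.15738813  0.07627442]
the job is handed in; nothing more can be done
None
```

I turned the knob to open and pulled the carriage out about 83.6 mm, the distance I measured to the index mark; the arm was still holding the handle when I handed in at about 10 s, though the arm blocked any clear view of the pointer between the posts, so that last check rests on measurement.

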